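Weigh the red parts pail on the spring scale

ROBOT

A 6-joint arm with a two-finger parallel gripper is mounted at the origin on the work surface. World frame = base frame: x ahead of the robot, y to its left, z up, the work surface at z = 0. Lengths are in m, angles in rad, forces in N, time in s.
With the tool pointing down it reaches from about 0.275 to 0.875 m from the base axis. Payload 12.5 kg.
Tool frame: the origin (TCP) lies on the centre line of the jaws, within the pads' length; the fingertips stand r.finger_overhang ahead of it and the grasp point (between the pads) lies 3 mm ahead of it (r.finger_overhang is the distance from the TCP to the fingertips, in m); z points along the fingers, y is the direction in which the jaws open and shut (so a half turn about z gives the same grasp; the last joint's range is limited). The gripper opens to 85 mm and grips with 20 to 120 N. Pads are 22 mm wide; open, the fingers measure 114 mm over their backs; the gripper's body (76 mm by 85 mm) begins 54 mm behind the grasp point. The pads swing forward as they close: fully open they stand 13 mm farther back than shut.
Start: joints at [1.127, 0.351, 1.652, -0, 1.139, -0.085], TCP at [0.193, 0.515, 0.253] pointing down, gripper open.
Joint ranges: [-2.75, 2.75], [-0.79, 2.1], [0.01, 2.65], [-1.57, 4.71], [0.07, 3.14], [-2.87, 2.87]. Speed limits (rad/s): [2.22, 2.22, 2.79, 3.14, 3.14, 3.14].

INTERFACE

Orientations are given as a unit quaternion [x, y, z, w].
In Python, from cell import r, optics gives the robot as it stands. The module is installed in compiled form; this text tells all that it offers. Calls block until the motion is done:
- r.move_to(position, orientation): joint-space move of the TCP to a pose.
- r.move_linear(position, rot=None, vel=0.15): straight line of the TCP; rot=None keeps the orientation; vel is the mean speed in m/s.
- r.set_joints(angles): joint-space move.
- r.set_gripper(opening, squeeze=None): opening from 0.0 (shut) to 1.0 (fully open); squeeze is the grip in N (None keeps the last); returns when the fingers have stopped.
- r.sleep(seconds).
- r.inverse_kinematics(position, orientation): joint angles nearest the present ones, or None.
- optics.get_image(name): name is "scene" or "top" or "wrist"; returns a dict with "pixels" (420x560x3 uint8, red, green, blue), "depth" (420x560 float32, m along the optical axis (not along the pixel's ray), 0 where there is no reading), "fx", "fy", "cx", "cy" (pixels), "camera_from_world" (4x4, takes a point from world to camera coordinates); the wrist camera has in their place "mount" (4x4, takes a point from camera to tool coordinates, whose origin is the TCP and whose axes are the flange's). Camera axes: x right, y down, z forward; pixel columns grow to the right and rows downward; lengths in m; the calibration is good to about 2 mm. A picture is of the moment at which its call begins: read the wrist's pose just before it.
A pose or a line that the arm cannot do raises r.PlanningError and nothing moves.
- r.hand_in(): hands the job in, once; it reports no verdict.
Readings, each from a call of its own:
- r.current_t(): time.
- r.current_q(): joint angles.
- r.current_qvel(): joint speeds.
- r.current_effort(): joint torques, N m.
- r.current_tool_pos(): TCP position.
- r.current_ee_rot(): TCP orientation.
- r.current_contact_force(): force on the tool from outside, world axes, zero at the start.
- r.current_torque(): the same for the moment, N m.
- r.current_opening(): opening from 0.0 (shut) to 1.0 (fully open).
Only numpy, scipy, OpenCV 4.12 (cv2) and the standard library are available. Lean on these libraries where they do the work, as an engineer would, in place of code of your own. Each camera call takes 0.05 s, during which the arm holds its last target.

TASK

Weigh the red pail: pick it up by its wooden grip, hang its wire bail on the hook of the spring scale, and ease it down slowly until the spring alone carries it, so that when you let go the hook neither drops nor jumps back but the pointer stays almost still. Leave the pail hanging quietly in the bottom of the hook with nothing touching it; do not push hard on the scale and leave the other things on the bench where they stand.

Things in the scene. Friction and masses are not known exactly. Their poses are not given: they have to be found in the camera images.
- pail_red: Red open pail with brass fittings fixed inside, 100 mm (x) by 76 mm (y), rim 50 mm above its underside. A wire bail (8 mm wire) has legs at x = -48 and +48 mm and a bar along x above the middle; between rim and bar 56 mm are free. A wooden grip block sits on a neck above the bar; top 170 mm. Origin: centre of the underside, z up. Weight unknown, 2 to 9.5 N.
- pail_red_bar (a point): Middle of the red pail's bail bar, on the bar's axis, 110 mm above the underside; axes as the pail. The bar is flat for 12 mm either way along x, then slopes down 10 mm to the legs. This part rests on the hook.
- pail_red_grip (a point): Centre of the red pail's wooden grip block: 22 x 22 mm in x and y, 35 mm high, 42.5 mm above the bar's axis (neck 8 mm thick between); axes as the pail.
- stand: Spring scale, fixed: grey base, square post (26 mm, 320 mm high) at local y = +140 mm, white graduated plate beyond it. A yellow carriage (44 mm wide) slides on the post and carries the steel hook, which reaches from it along local -y. Origin on the bench straight below the hook's bottom; z up.
- hook_seat (a point): Where a bar's axis lies when it rests in the bottom of the hook, 220 mm above the bench unloaded (moves with the hook); axes as the stand. The bar must lie along local x. The hook is a 10 mm rod in the plane local x = 0: flat for local y -10 to +10 mm, its axis 9 mm below this point; its top rises to 16 mm above this point at y = +30 mm, then runs nearly level to the carriage at y = +118 mm.
- hook_tip (a point): Open, upturned end of the hook: centre of its round end (10 mm thick), 26 mm along local -y from hook_seat and 9 mm above it; axes as the stand. Bring the bail over this tip from the local -y side, bar above the rod and pail rim below it, then lower.
- hook (a joint): How far hook and pointer are drawn down, in m: 0 unloaded (top stop), 0.09 at most. A spring with light damping: the first 0.3 N only lifts it off its stop, then it goes down about 8 mm per newton hung on it (14 to 76 mm for the red pail). Let go off balance it bobs for a second or two.
- pail_blue: Blue pail of the same make, steel fittings inside; leave alone. Origin at the centre of its underside.
- pail_grey: Grey pail of the same make, copper fittings inside; leave alone. Origin at the centre of its underside.
- bottle_clear: Clear bottle with black cap, 60 mm across, 110 mm high; leave alone. Origin at the centre of its underside.
- bottle_brown: Brown bottle with white cap, 80 mm across, 180 mm high; leave alone. Origin at the centre of its underside.
- can_grey: Can, 72 mm across, 90 mm high; leave alone. Origin at the centre of its underside.
- screwdriver: Screwdriver lying on the bench, along its x; leave alone. Origin at the centre of its underside.
- reel: Steel reel lying flat, 100 mm across, 25 mm high; leave alone. Origin at the centre of its underside.
- mug: White mug, 76 mm across, 85 mm high; leave alone. Origin at the centre of its underside.
There are look-alikes about, which are no part of the job. What is shaped like the pail_red but green is not meant.

How it is judged:
On the way, in this order (a step that is already met when the one before it is completed fails the run):
1. the red pail is lifted clear of the bench by the gripper (height (world z) of pail_red above 0.04 m and contact force between the fingers and pail_red above 2 N and not (contact force between pail_red and stand above 0.2 N)), for 0.2 s.
2. the bail rests in the hook while the gripper still holds the pail (distance between pail_red_bar and hook_seat below 0.018 m and contact force between pail_red and stand above 0.5 N and contact force between the fingers and pail_red above 2 N), for 0.2 s.
At the end, for the whole second after the job is handed in: Let go, the red pail hangs from the scale: bail middle within 18 mm of the hook's seat, spring drawn down over 10 mm and carrying over 1.2 N, underside over 20 mm above the bench, tilt under 0.3 rad, hook slower than 20 mm/s, pail slower than 50 mm/s (distance between pail_red_bar and hook_seat below 0.018 m and value of joint hook above 0.01 m and contact force between pail_red and stand above 1.2 N and height (world z) of pail_red above 0.02 m and angle between pail_red's own z axis and vertical below 0.3 rad and velocity of joint hook between -0.02 and 0.02 m/s and linear speed of pail_red below 0.05 m/s); the robot touches nothing.
It fails at once if with the pail on it the hook moves up or down faster than 65 mm/s (dropped, or let go off balance) (contact force between pail_red and stand above 0.3 N and (velocity of joint hook above 0.065 m/s or velocity of joint hook below -0.065 m/s)).
It fails at once if the pail is pressed or knocked against the scale with more than 15 N (contact force between pail_red and stand above 15 N).
It fails at once if the robot pushes on the scale with more than 15 N (contact force between any of the fingers, the arm and stand above 15 N).
It fails at once if another thing on the bench is moved more than 30 mm (distance of any of pail_blue, pail_grey, bottle_clear, bottle_brown, can_grey, screwdriver, reel, mug from where it was at the start of the episode above 0.03 m).
It also fails if it takes over 54 s, if anything falls off the work surface, if the arm or the gripper's body presses on something with over 40 N, if the wrist force passes 120 N, or if a joint passes its speed limit or range.

## Working session

There is one attempt and no reset: what is moved stays moved. The work goes in short steps, each a Python script; the robot and the scene stay as the last script left them, time stands still between calls to the robot, and variables do not carry over. Pictures are saved under pics/ and viewed, and the job is handed in when it is done.

```bash
mkdir -p pics; ls
python3 - <<'E'
from cell import r, optics
import cv2
for n in ["scene","top","wrist"]:
    im=optics.get_image(n); cv2.imwrite(f"pics/a_{n}.png",im["pixels"][:,:,::-1])
    print(n,im["fx"],im["cx"],im["cy"],im.get("camera_from_world",im.get("mount")))
print(r.current_t(),r.finger_overhang,r.current_ee_rot(),r.current_contact_force())
E
```

```text
pics
scene 509.36620362433945 282.29332249345117 206.19390874060667 [[-0.80517315  0.59278543  0.0173676   0.43063477]
 [ 0.44238748  0.61987793 -0.64810853 -0.0692793 ]
 [-0.39495508 -0.51415638 -0.76134992  1.55901648]
 [ 0.          0.          0.          1.        ]]
top 466.7088271967264 277.83486834338606 211.713566068726 [[-0.02530011 -0.99946034 -0.0209507  -0.03241218]
 [-0.98490177  0.02851084 -0.17075022  0.51883261]
 [ 0.17125539  0.01631439 -0.98509159  1.37016121]
 [ 0.          0.          0.          1.        ]]
wrist 322.46942280086563 288.0286104388315 208.00260699217577 [[ 4.07582948e-04 -9.61470096e-01 -2.74909238e-01  7.06390055e-02]
 [ 9.99999419e-01  1.17423376e-04  1.07193068e-03  4.51977289e-04]
 [-9.98348523e-04 -2.74909515e-01  9.61469585e-01 -1.20998465e-01]
 [ 0.00000000e+00  0.00000000e+00  0.00000000e+00  1.00000000e+00]]
0.15 0.022 [ 1.78436213e-01  9.83951377e-01 -4.38335385e-04 -1.18214697e-04] [ 0.12669579 -0.44819657  0.06954487]
```

View pics/a_scene.png

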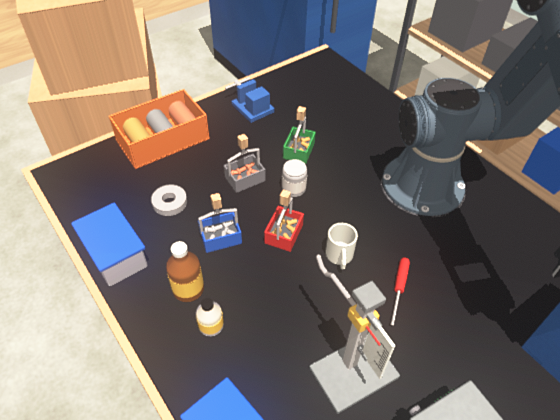

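View pics/a_top.png

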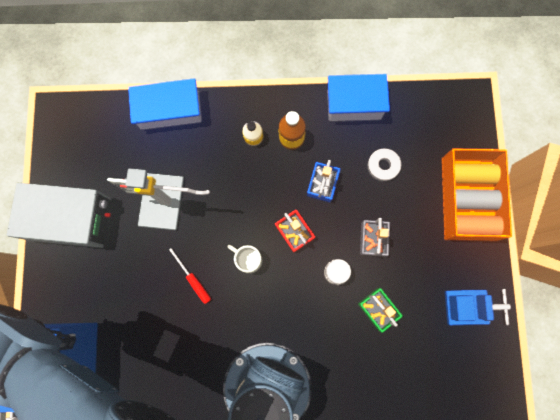

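View pics/a_wrist.png

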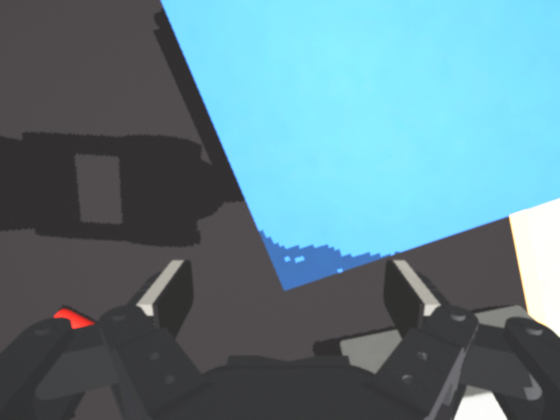

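The pails by pixel: red is at scene (285,228) / top (295,230). The look-alikes are green at (298,145)/(380,310), blue at (220,230)/(323,182) and grey at (245,172)/(375,238). I choose the red one, and next I'll check it in a crop and measure it.

```bash
cat > h.py <<'E'
import numpy as np, cv2
from cell import r, optics
from scipy.spatial.transform import Rotation as R
def cloud(im, Twc=None):
    """HxWx3 world points"""
    d=im["depth"]; v,u=np.indices(d.shape)
    p=np.stack([(u-im["cx"])/im["fx"]*d,(v-im["cy"])/im["fy"]*d,d],-1)
    if Twc is None: Twc=np.linalg.inv(im["camera_from_world"])
    P=p@Twc[:3,:3].T+Twc[:3,3]; P[d<=0]=np.nan
    return P
def ray_plane(im,uv,z,Twc=None):
    if Twc is None: Twc=np.linalg.inv(im["camera_from_world"])
    uv=np.atleast_2d(uv).astype(float)
    d=np.c_[(uv[:,0]-im["cx"])/im["fx"],(uv[:,1]-im["cy"])/im["fy"],np.ones(len(uv))]@Twc[:3,:3].T
    o=Twc[:3,3]; return o+d*((z-o[2])/d[:,2])[:,None]
def wrist():
    p=np.array(r.current_tool_pos());q=r.current_ee_rot()
    im=optics.get_image("wrist"); T=np.eye(4);T[:3,:3]=R.from_quat(q).as_matrix();T[:3,3]=p
    return im,T@im["mount"]
def hsv(im): return cv2.cvtColor(im["pixels"],cv2.COLOR_RGB2HSV)
def save(name,px,box=None,k=1):
    a=px[:,:,::-1]
    if box: a=a[box[1]:box[3],box[0]:box[2]]
    cv2.imwrite("pics/"+name,cv2.resize(a,None,fx=k,fy=k,interpolation=cv2.INTER_NEAREST))
def project(im,P,Twc=None):
    C=im["camera_from_world"] if Twc is None else np.linalg.inv(Twc)
    p=np.atleast_2d(P)@C[:3,:3].T+C[:3,3]
    return np.c_[im["fx"]*p[:,0]/p[:,2]+im["cx"],im["fy"]*p[:,1]/p[:,2]+im["cy"]]
E
python3 - <<'E'
from h import *
np.set_printoptions(precision=4,suppress=True)
s=optics.get_image("scene"); t=optics.get_image("top")
A=cv2.resize(s["pixels"][180:260,250:330],None,fx=5,fy=5); B=cv2.resize(t["pixels"][190:270,255:335],None,fx=5,fy=5)
cv2.imwrite("pics/b_red.png",np.hstack([A,B])[:,:,::-1])
A=cv2.resize(s["pixels"][240:410,290:430],None,fx=3,fy=3); B=cv2.resize(t["pixels"][150:240,100:220],None,fx=3,fy=3)
c=np.zeros((510,780,3),np.uint8);c[:510,:420]=A;c[:270,420:780]=B
cv2.imwrite("pics/b_stand.png",c[:,:,::-1])
for n,im,box in [("s",s,(250,180,330,260)),("t",t,(255,190,335,270))]:
    P=cloud(im);H=hsv(im);m=np.zeros(H.shape[:2],bool);m[box[1]:box[3],box[0]:box[2]]=1
    red=m&((H[...,0]<6)|(H[...,0]>174))&(H[...,1]>150)&(H[...,2]>60)
    rim=red&(abs(P[...,2]-.05)<.006)
    print(n,red.sum(),rim.sum(),P[rim].min(0),P[rim].max(0))
    rr=cv2.minAreaRect((P[rim][:,:2]*1000).astype(np.float32)); print(rr)
    wood=m&(P[...,2]>.125)&(P[...,2]<.19); q=P[wood]; print(wood.sum(),q.min(0),q.max(0))
    top=m&(P[...,2]>.163)&(P[...,2]<.18);q=P[top]; print("top",top.sum(),q.mean(0),cv2.minAreaRect((q[:,:2]*1000).astype(np.float32)))
E
```

```text
s 716 185 [ 0.3998 -0.1492  0.0441] [ 0.5234 -0.0358  0.0547]
((461.7079772949219, -92.87313842773438), (106.67677307128906, 77.6560287475586), 32.64078140258789)
143 [ 0.4466 -0.1082  0.131 ] [ 0.4762 -0.0772  0.1728]
top 64 [ 0.4623 -0.0918  0.1678] ((460.24102783203125, -93.09345245361328), (27.658994674682617, 21.837411880493164), 31.61002540588379)
t 319 148 [ 0.4    -0.1499  0.0441] [ 0.5204 -0.037   0.0557]
((460.85772705078125, -94.288330078125), (100.00654602050781, 76.70816040039062), 32.496620178222656)
77 [ 0.4464 -0.1063  0.1373] [ 0.4744 -0.081   0.1755]
top 65 [ 0.4603 -0.0937  0.1703] ((460.418212890625, -94.02076721191406), (22.10500717163086, 21.57476806640625), 32.21591567993164)
```

View pics/b_red.png

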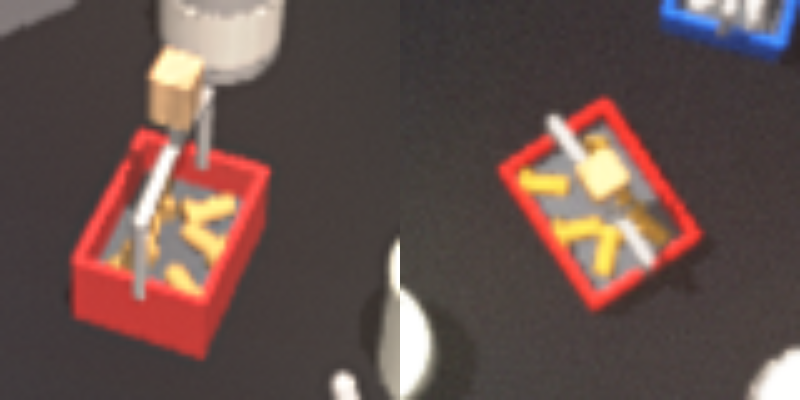

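View pics/b_stand.png

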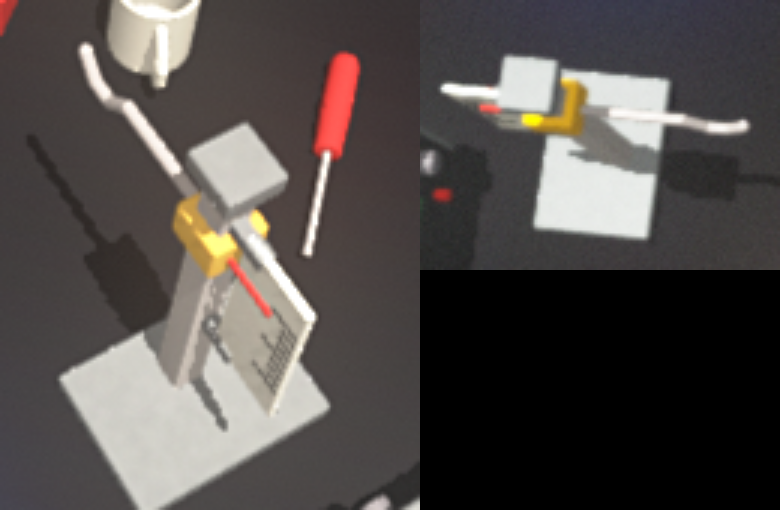

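The crop confirms the red pail, with brass fittings and a bail along its long side. The rim measures 100×77 mm at z≈0.05 and the grip top is at 0.170. Centre is about (0.461,-0.094) with yaw 32.4°. Next is the stand.

Run:
```python
from h import *
np.set_printoptions(precision=4,suppress=True)
s=optics.get_image("scene"); t=optics.get_image("top")
for n,im,box in [("s",s,(290,240,430,410)),("t",t,(100,150,220,240))]:
    P=cloud(im);m=np.zeros(P.shape[:2],bool);m[box[1]:box[3],box[0]:box[2]]=1
    H=hsv(im)
    hk=m&(P[...,2]>.19)&(P[...,2]<.27)
    q=P[hk]; 
    print(n,hk.sum())
    i=np.argsort(q[:,1]); q=q[i]
    b=np.round(q[:,1],2)
    for y in np.unique(b):
        k=q[b==y]; print(y,len(k),"x",k[:,0].min(),np.median(k[:,0]),k[:,0].max(),"z",k[:,2].min(),k[:,2].max())
    post=m&(P[...,2]>.31)&(P[...,2]<.36); k=P[post]
    if len(k): print("post",len(k),k.min(0),k.max(0),np.median(k,0),cv2.minAreaRect((k[:,:2]*1000).astype(np.float32)))
    base=m&(P[...,2]>.006)&(P[...,2]<.03)&(H[...,2]>120)&(H[...,1]<60); k=P[base]
    print("base",np.median(k,0),cv2.minAreaRect((k[:,:2]*1000).astype(np.float32)))
```

```text
s 1458
0.13 2 x 0.5463777571860366 0.5474634905047967 0.5485492238235568 z 0.22713737631709174 0.23295834978445762
0.14 25 x 0.5400288771797297 0.5464908187720166 0.5507981245382332 z 0.21561731950649343 0.23438472574516278
0.15 29 x 0.5429064187886883 0.548089104557544 0.5517309820415605 z 0.21029721989897487 0.2294444925357626
0.16 19 x 0.5447316603101097 0.5494259073804377 0.5524842217703998 z 0.2087890062757085 0.2170969029132669
0.17 20 x 0.545861077064433 0.5515566483204186 0.5546770023260705 z 0.20648168435822278 0.2183730278699456
0.18 14 x 0.5473419449258704 0.5540263924086695 0.5565330541913417 z 0.21047343591970313 0.22943711284405954
0.19 17 x 0.5490333544194543 0.5545729080710795 0.5570763891836543 z 0.2194967040852348 0.23531930089086361
0.2 21 x 0.5498448335983543 0.55507349823581 0.5588301338876998 z 0.229335169627093 0.23799267853279515
0.21 21 x 0.5518065681977539 0.5553444956106881 0.5593388454344058 z 0.22650190266459602 0.23997630414913318
0.22 21 x 0.5512294966752505 0.5563571257516822 0.5605365732582481 z 0.22992216936952492 0.23876769438497847
0.23 23 x 0.5538
[... 4541 characters left out ...]
5209085513 0.5852481108962972 z 0.19249779462192018 0.2699631044330473
0.37 20 x 0.5677561326532051 0.5725705422041423 0.5772016533914911 z 0.1945433052805503 0.2698057475082609
0.38 27 x 0.5726830035974746 0.5739990607391099 0.5797808111626528 z 0.19165108733307434 0.2699902533084664
0.39 12 x 0.5737991750201334 0.5755474026383102 0.5811289989754803 z 0.19281629198413497 0.26939757342377946
post 355 [0.5404 0.2753 0.31  ] [0.5909 0.3254 0.326 ] [0.5651 0.2993 0.3198] ((566.01318359375, 300.5280456542969), (46.57575607299805, 46.82469177246094), 83.50517272949219)
base [0.5431 0.3159 0.0165] ((563.1807250976562, 283.9949035644531), (194.20054626464844, 172.38177490234375), 80.79212951660156)
```

Stand fit: the cap is at (0.566,0.3015) and the hook axis tilts -7.3°, which puts the seat at about (0.548,0.163,0.22). The tip end is predicted at y=0.132 and seen at 0.13, and the rod dips between y=0.15 and 0.17, so both agree. Next I plan the poses and then grasp.

```bash
cat >> h.py <<'E'
def quat(psi):
    c,s=np.cos(psi),np.sin(psi)
    return R.from_matrix(np.array([[-s,c,0],[c,s,0],[0,0,-1]]).T.T if 0 else np.column_stack([[-s,c,0],[c,s,0],[0,0,-1]])).as_quat()
PAIL=np.array([.4606,-.0935]); YP=np.deg2rad(32.4); YS=np.deg2rad(-7.3)
SEAT=np.array([.5482,.1626,.220]); LY=np.array([-np.sin(YS),np.cos(YS),0])
DZ=.0425+.003+.004   # TCP above bar axis
E
python3 - <<'E'
from h import *
np.set_printoptions(precision=3,suppress=True)
for f in (0,np.pi):
    print(r.inverse_kinematics([*PAIL,.1595],quat(YP+f)),r.inverse_kinematics([*PAIL,.25],quat(YP+f)))
    for dy,z in((-.09,.03),(0,.03),(0,-.076)):
        print("  ",r.inverse_kinematics(SEAT+LY*dy+[0,0,z+DZ],quat(YS+f)))
print(r.inverse_kinematics([.193,.515,.42],r.current_ee_rot()), r.inverse_kinematics([*PAIL,.42],quat(YP)))
E
```

```text
[-0.299  0.339  1.941 -0.     0.862 -0.865] [-0.299  0.209  1.854 -0.     1.079 -0.865]
   [ 0.05   0.291  1.616 -0.     1.234  0.177]
   [ 0.207  0.348  1.538 -0.     1.256  0.334]
   [ 0.207  0.457  1.653 -0.     1.032  0.334]
[-0.299  0.339  1.941 -0.     0.862  2.277] [-0.299  0.209  1.854 -0.     1.079  2.277]
   None
   [ 0.207  0.348  1.538 -0.     1.256 -2.807]
   [ 0.207  0.457  1.653 -0.     1.032 -2.807]
[ 1.128  0.236  1.401 -0.     1.505 -0.084] [-0.299  0.073  1.592 -0.     1.476 -0.865]
```

Run:
```python
from h import *
np.set_printoptions(precision=3,suppress=True)
r.move_linear([.193,.515,.42],vel=.3); print(r.current_t())
r.move_to([*PAIL,.42],quat(YP)); print(r.current_t())
r.move_linear([*PAIL,.25],vel=.25); print(r.current_t(),r.current_contact_force())
im,T=wrist(); save("c_wrist.png",im["pixels"])
uv=project(im,[[*PAIL,.17]],T); print("pred grip top",uv)
P=cloud(im,T); m=(P[...,2]>.16)&(P[...,2]<.178)&(np.hypot(P[...,0]-PAIL[0],P[...,1]-PAIL[1])<.03)
k=P[m]; print(m.sum(),np.median(k,0),(k.min(0)+k.max(0))/2,cv2.minAreaRect((k[:,:2]*1000).astype(np.float32)))
```

```text
1.0583
3.425
4.2583 [ 0.803 -0.727 -0.509]
pred grip top [[287.128 226.338]]
1113 [ 0.458 -0.092  0.17 ] [ 0.459 -0.093  0.166] ((458.63824462890625, -93.08753967285156), (21.5733642578125, 21.708459854125977), 32.24604034423828)
```

View pics/c_wrist.png

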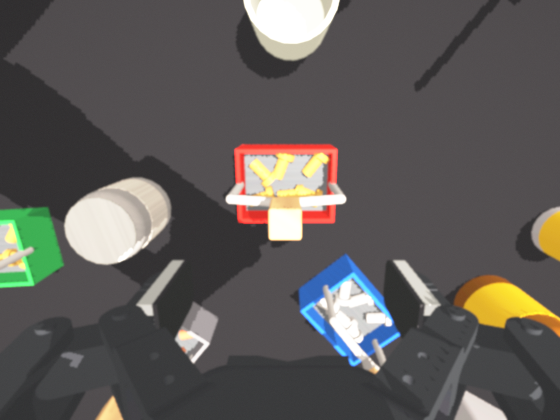

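The wrist view shows the red pail's grip at (286,222), centred between the jaws with the bail parallel to the opening. It's within 2 mm of the fixed cameras, so I'll grasp and lift.

Run:
```python
from h import *
np.set_printoptions(precision=3,suppress=True)
p=[.4595,-.0933]
r.move_linear([*p,.1595],vel=.15); r.sleep(.2); print(r.current_t(),r.current_contact_force())
r.set_gripper(0.0,70); r.sleep(.1); print(r.current_t(),r.current_opening(),r.current_contact_force())
z0=r.current_tool_pos()
r.move_linear([*p,.1595+.01],vel=.03); r.sleep(.1); print(r.current_contact_force())
r.move_linear([*p,.26],vel=.12); r.sleep(.5)
f=[];
for _ in range(5): f.append(r.current_contact_force()); r.sleep(.04)
print(r.current_t(),np.mean(f,0),np.std(f,0),r.current_torque(),r.current_opening())
im,T=wrist(); save("d_wrist.png",im["pixels"]); s=optics.get_image("scene"); save("d_scene.png",s["pixels"],(220,130,360,260),5)
```

```text
5.2583 [ 0.369 -0.367 -1.024]
5.9583 0.24486194085187693 [-3.652 -2.746  5.526]
[ 0.494  0.128 -6.042]
8.1583 [-0.063  0.082 -5.873] [0.358 0.452 0.389] [ 0.03  -0.07  -0.013] 0.24335885842634214
```

View pics/d_wrist.png

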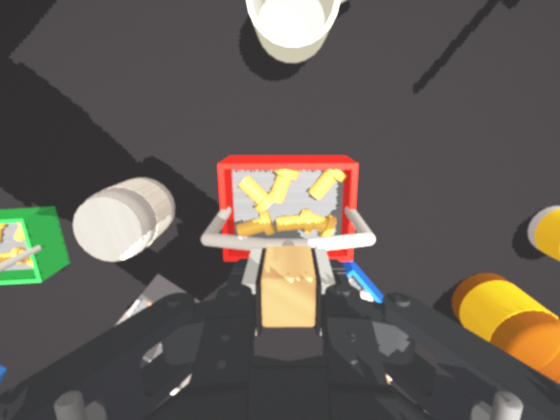

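View pics/d_scene.png

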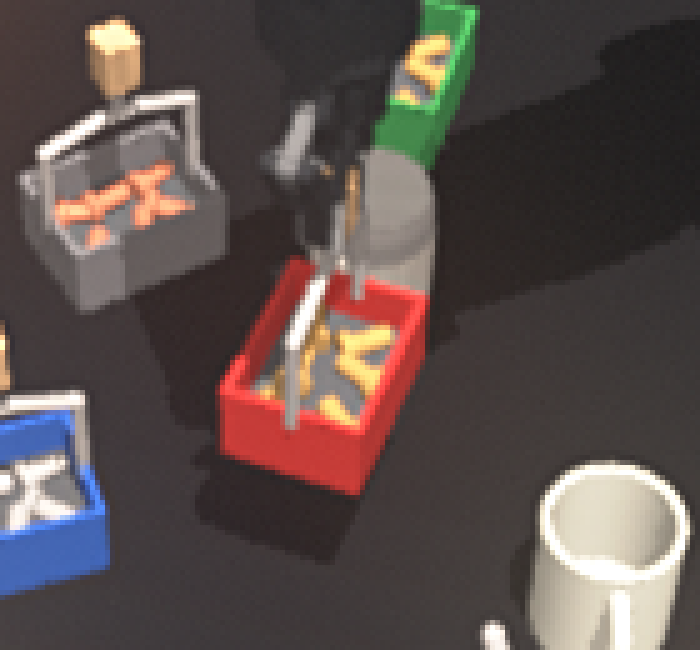

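Lifted and level, about 5.4 N, with the bar parallel to the jaws and the grip at (290,290) between the pads. Next I carry it to the hook's open side and check it against the tip.

Run:
```python
from h import *
np.set_printoptions(precision=4,suppress=True)
r.move_linear([.4595,-.0933,.30],vel=.15)
r.move_to(SEAT+LY*-.11+[0,0,.03+DZ],quat(YS)); r.sleep(.4); print(r.current_t(),r.current_tool_pos())
f=[]
for _ in range(15): f.append(r.current_contact_force()); r.sleep(.03)
print(np.mean(f,0),np.std(f,0))
s=optics.get_image("scene"); t=optics.get_image("top"); im,T=wrist()
save("e_wrist.png",im["pixels"]); save("e_scene.png",s["pixels"],(260,170,420,300),5); save("e_top.png",t["pixels"],(110,140,290,260),4)
tcp=np.array(r.current_tool_pos()); bar=tcp-[0,0,DZ]; tip=SEAT-LY*.026+[0,0,.009]
lx=np.array([np.cos(YS),np.sin(YS),0])
print("bar pred",bar,"scene",project(s,[bar,bar+lx*.012,tip]),"top",project(t,[bar,tip,SEAT]),"wrist",project(im,[bar,bar+lx*.012,bar-lx*.012,tip,SEAT],T))
for n,c,Tw,R0 in (("s",s,None,.03),("w",im,T,.03),("t",t,None,.03)):
    P=cloud(c,Tw)
    loc=P-SEAT; a=loc@lx; b=loc@LY; z=P[...,2]
    m=(abs(b+.11)<.012)&(abs(a)>.008)&(abs(a)<.012)&(z>.225)&(z<.275); k=np.c_[a[m],b[m],z[m]]
    if len(k): print(n,"bar",len(k),k.min(0),np.median(k,0),k.max(0))
    m=(abs(a)<.02)&(b>-.036)&(b<.1)&(z>.195)&(z<.26); 
    for lo in (-.036,-.02,0,.02,.05,.08):
        mm=m&(b>lo)&(b<lo+.016)
        if mm.sum(): print(n,"rod",lo,mm.sum(),"a",(a[mm].min()+a[mm].max())/2,np.median(a[mm]),"zmax",z[mm].max(),"bmin",b[mm].min())
    m=(abs(b+.11)<.05)&(abs(a)<.06)&(z>.18)&(z<.21);k=np.c_[a[m],b[m],z[m]]
    if len(k): print(n,"rim",k.min(0),k.max(0))
```

```text
10.025 [0.5342 0.0532 0.2996]
[-0.048  -0.0431 -5.9108] [0.4419 0.5091 0.4507]
bar pred [0.5342 0.0535 0.25  ] scene [[298.7649 223.4113]
 [294.0791 225.4252]
 [317.9663 256.3212]] top [[237.6828 193.1081]
 [207.1834 191.7532]
 [198.1556 191.544 ]] wrist [[289.2787 244.9317]
 [310.3928 244.9384]
 [268.1632 244.9251]
 [289.3558  90.8813]
 [289.3614  43.1913]]
s bar 10 [-0.0108 -0.1126  0.248 ] [ 0.0093 -0.109   0.2516] [ 0.0118 -0.1055  0.2537]
s rod -0.036 21 a -0.0009084795548187506 0.001341613917823201 zmax 0.23435611236953702 bmin -0.028553577599353164
s rod -0.02 40 a 0.0008011959858565923 0.0011371616546019528 zmax 0.23009121725159976 bmin -0.01933386951345598
s rod 0 24 a 0.0004665508073821282 0.002371016466686633 zmax 0.22138943508131137 bmin 0.00042889389544441584
s rod 0.02 26 a 0.0015089935991162778 0.0027253339412837254 zmax 0.23590627583447876 bmin 0.02055172928380767
s rod 0.05 33 a 0.0007303482444393436 0.0010811923054927389 zmax 0.23704491726837207 bmin 0.05104022983570963
s rod 0.08 35 a 0.0003690434464524964 0.0018637733623910696 zmax 0.23774352618327377 bmin 0.08005
[... 579 characters left out ...]
461265 bmin 0.020037125138837663
w rim [-0.0518 -0.1485  0.18  ] [ 0.0502 -0.072   0.21  ]
t rod -0.036 10 a 0.0008721884632673146 0.0006569949647370902 zmax 0.2376025416558667 bmin -0.02895652337564954
t rod -0.02 5 a 0.0020254820769669305 0.0016894520696875987 zmax 0.22793801671120573 bmin -0.01971441685100118
t rod 0.02 1 a 0.00232810529442585 0.00232810529442585 zmax 0.23778088912811968 bmin 0.03478850410784342
t rod 0.05 22 a -0.0006379128834894969 -0.0005927767654473103 zmax 0.24164198000944226 bmin 0.05028761425149404
t rod 0.08 23 a 0.00019554796387582585 -0.00047884721028946246 zmax 0.2396341741673249 bmin 0.08062459013007585
t rim [ 0.0206 -0.1488  0.1803] [ 0.0516 -0.1457  0.1981]
```

View pics/e_wrist.png

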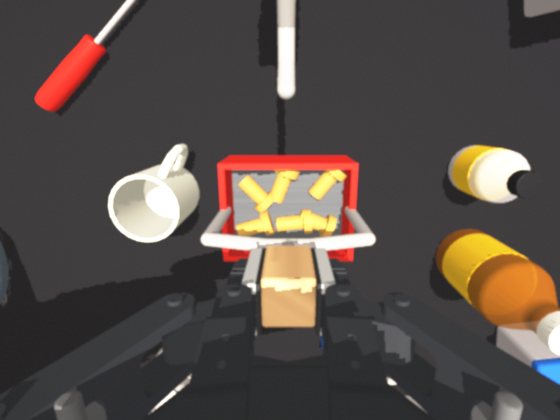

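View pics/e_scene.png

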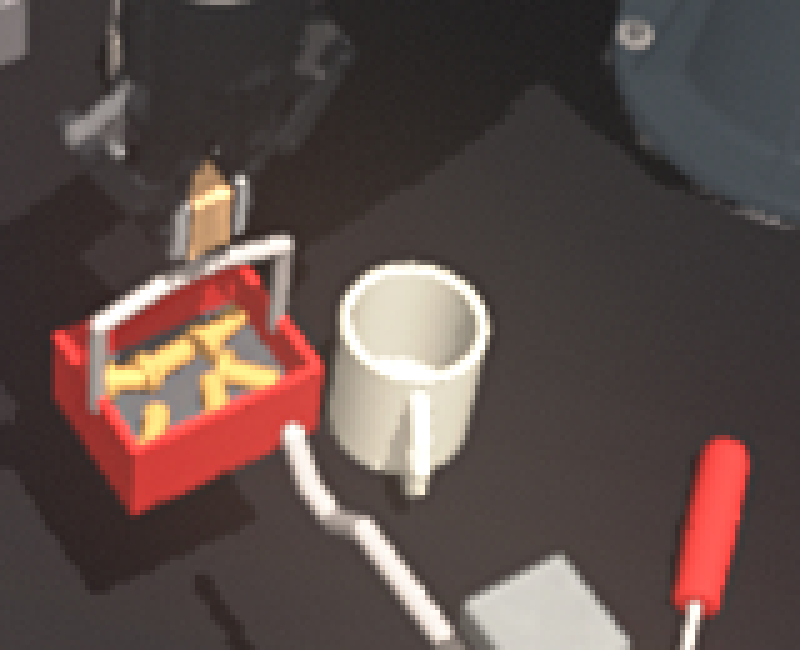

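View pics/e_top.png

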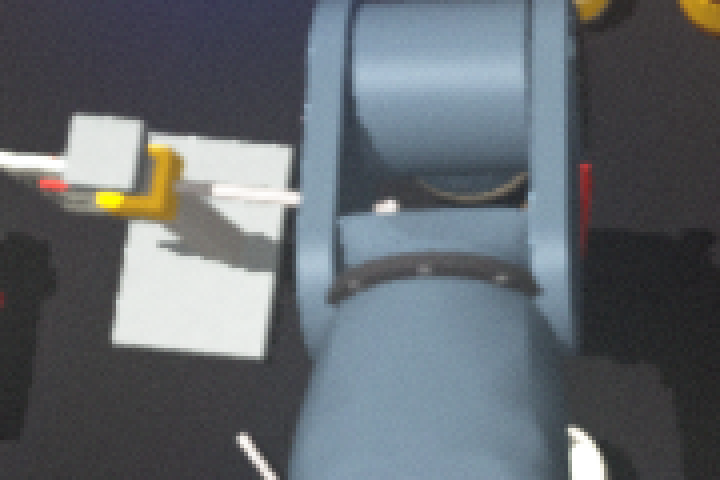

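The tip at (286,92) lines up with the bail to within 2 mm, and the bar is at z≈0.250. In the top view the wrist housing is wide, so I check its clearance to the post cap before going in.

Run:
```python
from h import *
np.set_printoptions(precision=3,suppress=True)
lx=np.array([np.cos(YS),np.sin(YS),0]); tcp=np.array(r.current_tool_pos())
print(r.current_t())
for n in("scene","top"):
    im=optics.get_image(n);P=cloud(im);b=(P-tcp)@LY;a=(P-tcp)@lx;z=P[...,2]-tcp[2]
    m=(abs(b)<.16)&(abs(a)<.13)&(z>-.01)&~(((P-SEAT)@LY>.085))
    for lo in np.arange(0,.4,.02):
        k=m&(z>=lo)&(z<lo+.02)
        if k.sum()>3: print(n,"z+%.2f"%lo,k.sum(),"b",b[k].min(),b[k].max(),"a",a[k].min(),a[k].max())
```

```text
10.675
scene z+0.00 150 b -0.010908068348834498 0.014272964027254094 a -0.027473926676279736 0.02719121233062373
scene z+0.02 229 b -0.011572216319742196 0.01576838127380148 a -0.04778423289517545 0.048084563939201734
scene z+0.04 233 b -0.012068463231985717 0.019388046574262432 a -0.058960357624575264 0.06017073360504594
scene z+0.06 392 b -0.01212895594664338 0.021701884284308418 a -0.06350972536643343 0.06693192602089078
scene z+0.08 146 b -0.007552143437257639 0.021685030222484348 a -0.045663905349252 0.053770735808514554
scene z+0.10 177 b -0.007985575503984842 0.04101707809465324 a -0.027586840221657763 0.03928515382556856
scene z+0.12 284 b -0.009174249263578842 0.03994045614120143 a -0.026187084425699957 0.0395150792610785
scene z+0.14 296 b -0.01470192161626985 0.04038835447487616 a -0.028504500846326296 0.03894663096548431
scene z+0.16 182 b -0.020010671768824265 0.042933646260569745 a -0.012473343986270384 0.04258801250699041
scene z+0.18 306 b -0.02766320206335653 0.06344409591042192 a -0.027415403226808414 0.04298057693358342
scene z+0.20 281 b -0.04941216061254141 0.070
[... 1418 characters left out ...]
b -0.06999255936399454 0.038208073558866185 a -0.06151055546716308 0.024267201153942274
top z+0.24 262 b -0.07645269606622414 0.04979411080866697 a -0.10378330558142237 0.052601803978729725
top z+0.26 954 b -0.07984430308581622 0.06673357669869406 a -0.1264876803259997 0.053824069583366496
top z+0.28 1658 b -0.07973123681210152 0.06460557868027518 a -0.12985639076919459 0.038765625166028
top z+0.30 1220 b -0.0781423730677916 0.05650386091880908 a -0.12985919622857442 -0.004324866126181456
top z+0.32 1004 b -0.07503184585518366 0.046330996483460576 a -0.12991442776189577 -0.06778557596104712
top z+0.34 274 b -0.05366188658562209 0.008369154872219403 a -0.12985925134072024 -0.09930460654879465
```

The housing reaches ±80 mm and the cap face is at about 116 mm, so it clears. I go over the tip and then lower slowly while reading the force.

```bash
cat >> h.py <<'E'
LX=np.array([np.cos(YS),np.sin(YS),0])
AIM=SEAT-LX*.001
def force(n=15):
    f=[]
    for _ in range(n): f.append(r.current_contact_force()); r.sleep(.03)
    return np.mean(f,0)
E
python3 - <<'E'
from h import *
np.set_printoptions(precision=3,suppress=True)
r.move_linear(AIM-LY*.11+[0,0,.03+DZ],vel=.05)
r.move_linear(AIM+[0,0,.03+DZ],vel=.06)
print(r.current_t(),force(10))
s=optics.get_image("scene"); save("f_scene.png",s["pixels"],(280,190,440,320),5)
r.move_linear(AIM+[0,0,.008+DZ],vel=.03); print(r.current_t(),force(8))
im,T=wrist(); save("f_wrist.png",im["pixels"])
P=cloud(im,T); loc=P-SEAT
a=loc@LX;b=loc@LY;z=P[...,2]
m=(abs(a)<.02)&(b>-.036)&(b<-.014)&(z>.205)&(z<.24);print("rod a",np.median(a[m]),b[m].min(),z[m].max())
E
```

```text
13.0083 [ 0.096 -0.064 -6.113]
14.275 [ 0.285 -0.157 -5.78 ]
  return _methods._mean(a, axis=axis, dtype=dtype,
  ret = ret.dtype.type(ret / rcount)
Traceback (most recent call last):
ValueError: zero-size array to reduction operation minimum which has no identity
```

View pics/f_scene.png

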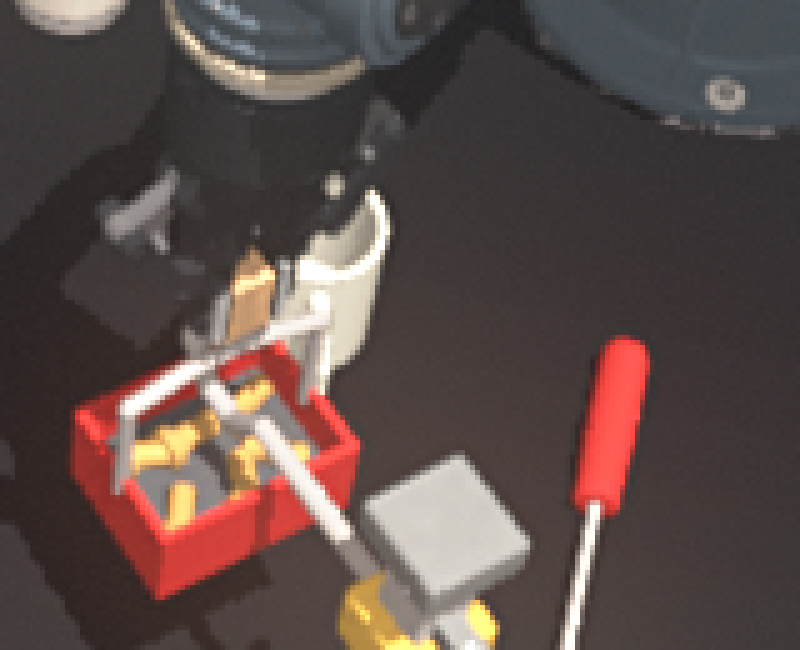

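View pics/f_wrist.png

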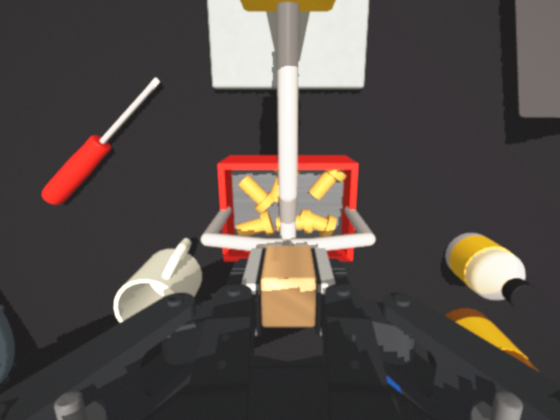

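The rod runs at col 288 under the bar's middle, with the tip on the near side, so the bail is over the hook. I'm now easing it down.

Run:
```python
from h import *
np.set_printoptions(precision=3,suppress=True)
for z,v in ((-.002,.02),(-.015,.02),(-.03,.02),(-.038,.02)):
    r.move_linear(AIM+[0,0,z+DZ],vel=v); r.sleep(.25); print(z,r.current_t(),force(25),r.current_tool_pos())
```

```text
-0.002 15.4917 [-0.195 -0.044 -5.324] [0.547 0.163 0.268]
-0.015 17.375 [ 0.277  0.048 -3.898] [0.547 0.163 0.255]
-0.03 19.3583 [ 0.411 -0.022 -2.258] [0.547 0.163 0.239]
-0.038 20.9917 [ 0.566 -0.024 -1.159] [0.547 0.163 0.232]
```

Run:
```python
from h import *
np.set_printoptions(precision=3,suppress=True)
for z in (-.0445,-.047):
    r.move_linear(AIM+[0,0,z+DZ],vel=.015); r.sleep(.25); f=force(50); print(z,r.current_t(),f,r.current_torque())
if abs(f[2])>.06:
    z=z+np.clip(f[2]/.119,-3,3)*1e-3; r.move_linear(AIM+[0,0,z+DZ],vel=.01); r.sleep(.2); f=force(50); print(z,r.current_t(),f)
s=optics.get_image("scene"); save("g_scene.png",s["pixels"],(280,190,440,320),5)
```

```text
-0.0445 24.325 [ 0.774  0.083 -0.259] [ 0.059 -0.151  0.019]
-0.047 26.5583 [ 0.816  0.129 -0.069] [ 0.006 -0.154  0.016]
-0.047579583037447123 28.675 [0.812 0.055 0.103]
```

View pics/g_scene.png

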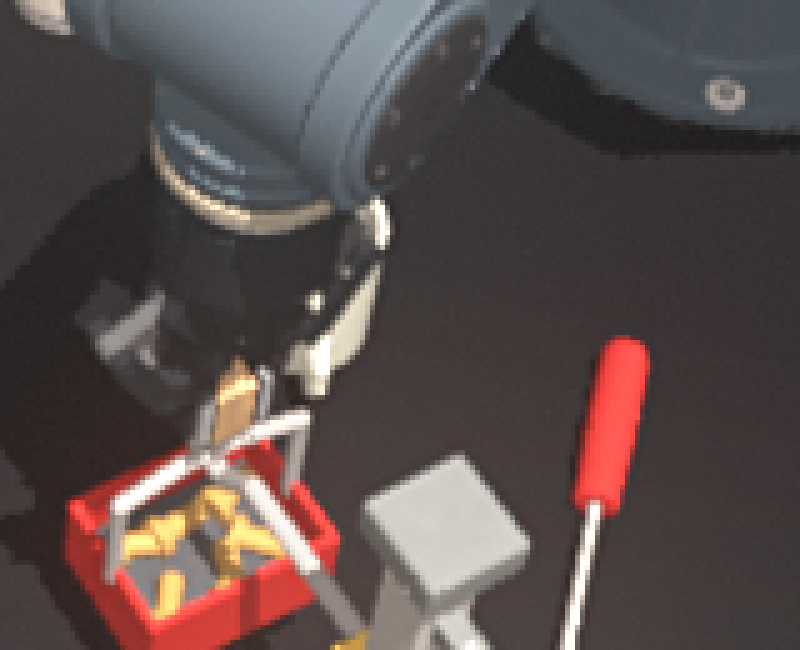

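The vertical load is balanced (|Fz| ≤ 0.1 N). A sideways force of 0.8 N and a moment remain, so I average the moment before letting go.

Run:
```python
from h import *
np.set_printoptions(precision=3,suppress=True)
f=[];t=[]
for _ in range(30): f.append(r.current_contact_force());t.append(r.current_torque()); r.sleep(.02)
print(r.current_t(),np.mean(f,0),np.mean(t,0),np.std(t,0),r.current_tool_pos()-(AIM+[0,0,DZ]),r.current_opening())
```

```text
29.225 [ 0.74   0.277 -0.115] [ 0.008 -0.182  0.007] [0.029 0.029 0.03 ] [ 0.     0.    -0.048] 0.24498191901784086
```

Run:
```python
from h import *
np.set_printoptions(precision=3,suppress=True)
z=-.0474
def ft(n=30):
    f=[];t=[]
    for _ in range(n): f.append(r.current_contact_force());t.append(r.current_torque()); r.sleep(.02)
    return np.mean(f,0),np.mean(t,0)
for dx in (.0008,.0016):
    r.move_linear(AIM+LX*dx+[0,0,z+DZ],vel=.01); r.sleep(.15); print(dx,r.current_t(),*ft())
```

```text
0.0008 29.625 [-2.785  0.553 -0.009] [ 0.112  0.531 -0.005]
0.0016 30.525 [ 0.772 -0.312  0.131] [-0.062 -0.128  0.008]
```

The change in moment (0.7 N·m for 3.5 N) gives a lever of about 0.2 m, so the reading is taken near the flange. It's explained by the small side force at the bar, with no real tilting couple. Everything is balanced, so I release.

Run:
```python
from h import *
np.set_printoptions(precision=3,suppress=True)
s0=optics.get_image("scene")
r.set_gripper(0.6,20); print(r.current_t(),r.current_opening())
s1=optics.get_image("scene"); r.sleep(.2); s2=optics.get_image("scene")
print(force(8))
im,T=wrist(); save("h_wrist.png",im["pixels"])
for s in (s0,s1,s2):
    P=cloud(s); H=hsv(s); y=(H[...,0]>18)&(H[...,0]<32)&(H[...,1]>150); y[:270]=0;y[:,:330]=0;y[:,400:]=0
    red=((H[...,0]<6)|(H[...,0]>174))&(H[...,1]>150); red[:260]=0; red[330:]=0; red[:,:280]=0; red[:,352:]=0
    print("carriage z",np.nanmedian(P[y][:,2]),np.nanmax(P[y][:,2]),"pail",np.nanmedian(P[red],0),red.sum())
save("h_scene.png",s2["pixels"],(280,190,440,320),5)
```

```text
31.475 0.600977537201745
[ 0.191 -0.186  0.058]
carriage z 0.1965958064522253 0.21174175351855085 pail [0.574 0.19  0.094] 801
carriage z 0.19568207608540478 0.21053040025281278 pail [0.571 0.191 0.094] 770
carriage z 0.19553729517752438 0.21064606154525733 pail [0.573 0.191 0.094] 767
```

View pics/h_wrist.png

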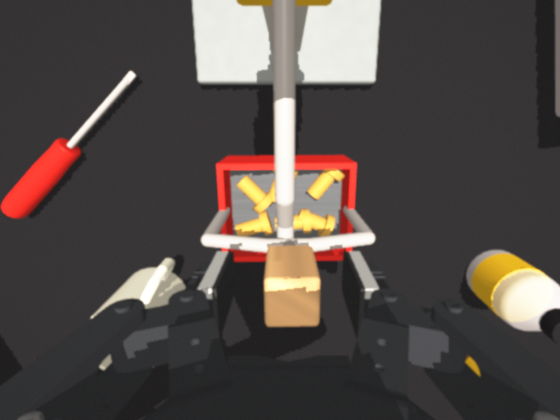

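View pics/h_scene.png

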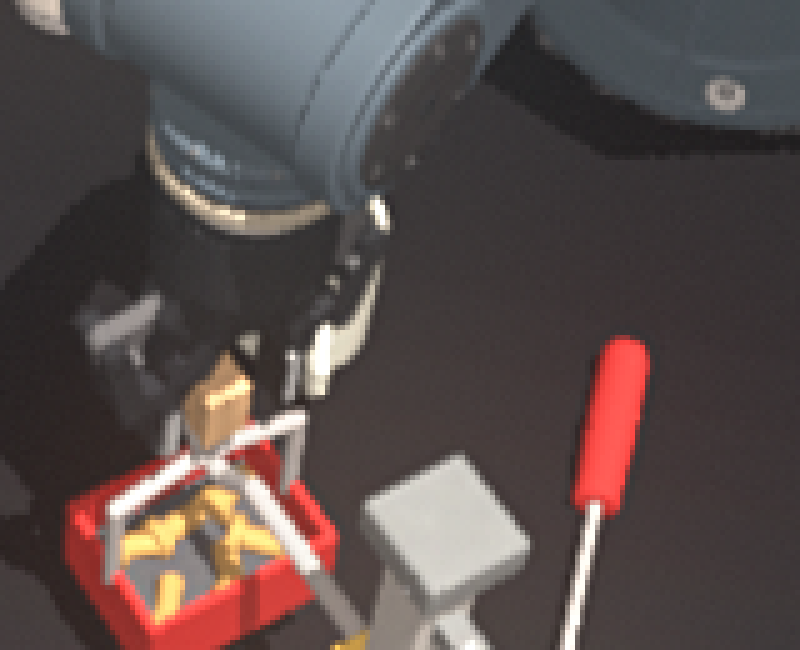

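It's released: the pads stand clear either side of the grip (292,285), the carriage sank about 1 mm, and the pail is level. I retreat straight up.

Run:
```python
from h import *
np.set_printoptions(precision=3,suppress=True)
p=np.array(r.current_tool_pos())
r.move_linear([p[0],p[1],p[2]+.06],vel=.06); print(force(5))
r.move_linear([p[0],p[1],.42],vel=.15); print(r.current_t(),force(5))
r.sleep(1.0)
for i in range(2):
    s=optics.get_image("scene"); P=cloud(s); H=hsv(s); y=(H[...,0]>18)&(H[...,0]<32)&(H[...,1]>150); y[:270]=0;y[:,:330]=0;y[:,400:]=0
    print("carriage",np.nanmedian(P[y][:,2]),np.nanmax(P[y][:,2]))
    r.sleep(.3)
save("i_scene.png",s["pixels"]); 
im,T=wrist(); save("i_wrist.png",im["pixels"])
P=cloud(im,T); loc=P-SEAT; a=loc@LX;b=loc@LY;z=P[...,2]
m=(abs(a)<.03)&(abs(b)<.03)&(z>.215)&(z<.25); k=np.c_[a[m],b[m],z[m]]; print("grip top",k.min(0),k.max(0),np.median(k,0)); print(r.current_t())
```

```text
[ 0.223  0.407 -0.184]
34.475 [-0.09  -0.074 -0.171]
carriage 0.196395836351569 0.20892129731488374
carriage 0.1959580122160185 0.20861266978333926
grip top [-0.009 -0.011  0.215] [0.013 0.011 0.235] [0.002 0.002 0.232]
36.3917
```

View pics/i_scene.png

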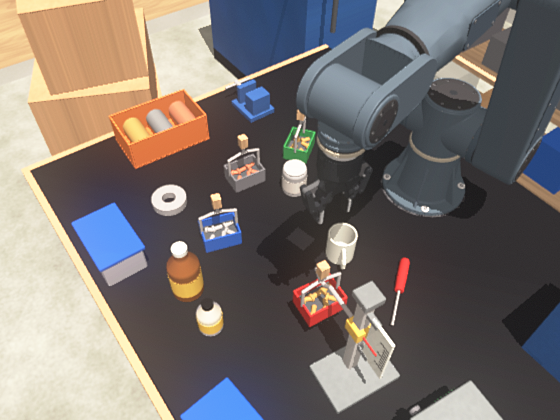

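View pics/i_wrist.png

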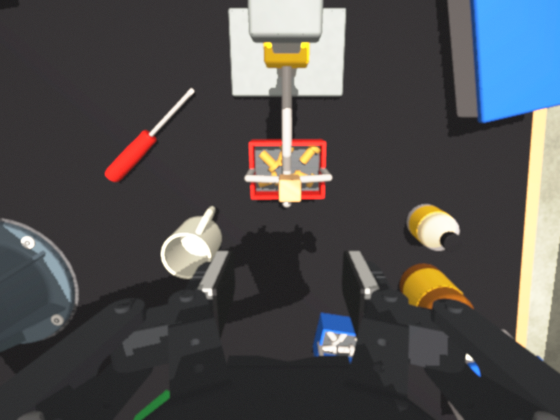

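The pail hangs in the hook at scene (320,298), with the grip at wrist (289,188) over the rod. The grip centre is within 2 mm of the seat and the top is at 0.232, which puts the bar at about 0.172. It's still between frames, and the other things haven't moved. I hand in.

```bash
python3 -c "
from cell import r
print(r.hand_in(), r.current_t())"
```

```text
the job is handed in; nothing more can be done
the job is handed in; nothing more can be done
```

The red pail is hanging from the spring scale by its bail, with the gripper clear of it. I handed the job in at about 36 s of the 54 s allowed; no verdict is reported.

- **Lift and weight:** I picked the pail up by its wooden grip. The wrist read about 5.9 N, with single readings scattering by about 0.45 N.
- **Hanging:** I brought the bail over the hook tip from the open side and lowered it in slow steps by about 47 mm, until the wrist carried only about 0.1 N. Then I let go.
- **Last checks:** On release the carriage sank about 1 mm, and between the last two pictures it moved no more than 0.5 mm. The grip sits within 2 mm of the hook's seat in plan, and the bar is at about 0.172 m, so the spring is drawn down about 48 mm and the underside is about 60 mm above the bench. The pail looks level, and the other things look unmoved in the pictures; I did not measure their positions.
- **What disagreed:** Before release there was a sideways force of about 0.8 N at the bar, and it read −2.8 N for a moment after a 0.8 mm sideways shift. I put this down to the bar sticking and slipping on the rod. It was gone after I let go.

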